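Line up the canteen canisters by height

ROBOT

A 6-joint arm with a two-finger parallel gripper is mounted at the origin on the work surface. World frame = base frame: x ahead of the robot, y to its left, z up, the work surface at z = 0. Lengths are in m, angles in rad, forces in N, time in s.
With the tool pointing down it reaches from about 0.25 to 0.8 m from the base axis. Payload 8.5 kg.
Tool frame: the origin (TCP) lies between the finger pads; the fingertips stand 25 mm ahead of it and the grasp point (between the pads) lies 6 mm ahead of it; z points along the fingers, y is the line along which they close (so a half turn about z gives the same grasp; the last joint's range is limited). The gripper opens to 85 mm and grips with 20 to 120 N. Pads are 22 mm wide; open, the fingers measure 114 mm over their backs; the gripper's body (76 mm by 85 mm) begins 54 mm behind the grasp point. The pads swing forward as they close: fully open they stand 13 mm farther back than shut.
Start: joints at [1.144, 0.238, -0.013, 1.319, 0, 1.571], TCP at [0.217, 0.478, 0.256] pointing down, gripper open.
Joint ranges: [-2.66, 2.66], [-1.03, 1.9], [-1.14, 1.46], [-1.82, 2.27], [-1.45, 1.34], [-3.14, 3.14]. Speed limits (rad/s): [2.22, 2.22, 2.79, 3.14, 3.14, 3.14].

INTERFACE

Orientations are given as a unit quaternion [w, x, y, z].
In Python, from rig import bot gives the robot as it stands.
- The arm moves only by the tool arm_command, never from a script. Its argument "series" is a list of rows, each a list of 3 entries, a list of its own where there are three numbers: the shift along the tool's x, y, z in units of 20 mm (1.0 is 20 mm), then the turn about the tool's z in units of pi/2 rad (1.0 is pi/2 rad), then the closure, from -1 (fully open) to 1 (shut). A call has 1 to 12 rows; each row shifts and turns the commanded pose from where the row before left it, along the tool's axes as they then stand; what a row does not reach is not made up. A row lasts 1/10 s, in which the tool goes at most 50 mm and 8.59 degrees, less where a joint would pass 70% of its speed; a pose out of reach is approached as far as the arm can. A call with a number of a shift or a turn outside -1 to 1 is refused whole. A call with a gripper value outside its range is refused whole. The fingers move at their own pace and stop on an object; "squeeze" is the grip in N (left out, the last holds). Time passes only in rows, so rows that do not move let the fingers close. It gives the time, the measured TCP pose, the force, the opening and the grip force at its end, in the units of the state.
- bot.observe(): the state, without advancing time (a new reading comes with each control period).
- bot.get_image(name): name is "scene" or "top" or "wrist"; returns a dict with "img" (480x640x3 uint8, red, green, blue), "fx", "fy", "cx", "cy" (pixels), "dist_coeffs" ([k1, k2, p1, p2, k3] as OpenCV has them; the pictures are not rectified), "R" (3x3) and "t" (3): a world point X has camera coordinates R X + t. Camera axes: x right, y down, z forward; pixel columns grow to the right and rows downward; lengths in m; the calibration is good to about 2 mm. A picture is of the moment at which its call begins. There is no depth.
- bot.close_job(): hands the job in; it is judged then, once.
The state is a dict: "time": time; "joints": joint angles; "joint_vel": joint speeds; "tau": joint torques, N m; "tool_pos": TCP position; "tool_rot": TCP orientation; "contact_force": force on the tool from outside, world axes, zero at the start; "wrist_torque": the same for the moment, N m; "gripper_width": finger opening in m; "finger_force": force on a finger pad.
Only numpy, scipy, OpenCV 4.12 (cv2) and the standard library are available. Lean on these libraries where they do the work, as an engineer would, in place of code of your own. Each camera call takes 0.05 s, during which the arm holds its last target. There are 200 camera calls.

TASK

Line up the four steel canisters by height on the cork coasters of the wooden board, one standing in the middle of each coaster: the tallest on the coaster next to the lidded cooking pot at the end of the board, then ever shorter, with the shortest farthest from the pot. Keep the canisters upright the whole time, so that nothing spills inside.

Things in the scene. Friction and masses are not known exactly. Their poses are not given: they have to be found in the camera images.
- can_a_center (a point): The shortest of four round, ribbed, closed stainless steel canisters: 72 mm high, 44 mm in diameter, flat lid fixed on, standing upright, loose, about 90 g. This point is its centre, half-way up (36 mm above its underside); z is up along it.
- can_b_center (a point): The second shortest of four round, ribbed, closed stainless steel canisters: 96 mm high, 49 mm in diameter, flat lid fixed on, standing upright, loose, about 130 g. This point is its centre, half-way up (48 mm above its underside); z is up along it.
- can_c_center (a point): The second tallest of four round, ribbed, closed stainless steel canisters: 120 mm high, 54 mm in diameter, flat lid fixed on, standing upright, loose, about 180 g. This point is its centre, half-way up (60 mm above its underside); z is up along it.
- can_d_center (a point): The tallest of four round, ribbed, closed stainless steel canisters: 144 mm high, 59 mm in diameter, flat lid fixed on, standing upright, loose, about 240 g. This point is its centre, half-way up (72 mm above its underside); z is up along it.
- coaster_1: One of four like round cork coasters, 68 mm across and 5 mm thick, fixed on the wooden board (390 x 92 mm, 10 mm thick) in a row about 90 mm apart; the numbering says nothing of the order along the row. Origin at the centre of its underside (10 mm above the counter); its top, on which a canister stands, is 5 mm higher, 15 mm above the counter.
- coaster_2: One of four like round cork coasters, 68 mm across and 5 mm thick, fixed on the wooden board (390 x 92 mm, 10 mm thick) in a row about 90 mm apart; the numbering says nothing of the order along the row. Origin at the centre of its underside (10 mm above the counter); its top, on which a canister stands, is 5 mm higher, 15 mm above the counter.
- coaster_3: One of four like round cork coasters, 68 mm across and 5 mm thick, fixed on the wooden board (390 x 92 mm, 10 mm thick) in a row about 90 mm apart; the numbering says nothing of the order along the row. Origin at the centre of its underside (10 mm above the counter); its top, on which a canister stands, is 5 mm higher, 15 mm above the counter.
- coaster_4: One of four like round cork coasters, 68 mm across and 5 mm thick, fixed on the wooden board (390 x 92 mm, 10 mm thick) in a row about 90 mm apart; the numbering says nothing of the order along the row. Origin at the centre of its underside (10 mm above the counter); its top, on which a canister stands, is 5 mm higher, 15 mm above the counter.
- pot: Small round aluminium cooking pot with lid and black knob, fixed on the counter just past one end of the board, 134 mm across, 91 mm high over its knob, about 140 mm from the nearest coaster's centre. It may stand at either end (an open wooden divided box, 130 x 100 mm, 55 mm high, stands past the other end). Origin at the centre of its underside, on the counter.
There are look-alikes about, which are no part of the job. Leave any green look-alike of the part that bears can_c_center alone.

How it is judged:
By the outcome, as a careful person would: the job done as asked, in the order asked, and still so for the second after the job is handed in, with the robot touching nothing.
It also fails if it takes over 106 s, if anything falls off the work surface, if the arm or the gripper's body presses on something with over 40 N, if the wrist force passes 120 N, or if a joint passes its speed limit or range.

## Working session

There is one attempt and no reset: what is moved stays moved. The work goes in short steps, Python scripts to look and compute and a tool call to move; the robot and the scene stay as the last step left them, time stands still between calls to the robot, and variables do not carry over. Pictures are saved under pics/ and viewed, at most 14 in all, crops included, and the job is handed in when it is done.

Besides the shell and the picture viewer there is one more tool, called after ">>>" as a command line: name --argument value ..., lists and objects as JSON in quotes. arm_command: Moves the arm, as the interface text tells. Shifts and turns lie within -1 to 1; 1 stands for 20 mm of shift or pi/2 rad of turn. Its arguments: {"type":"object","properties":{"series":{"type":"array"},"squeeze":{"type":"number"}},"required":["series"]}

```bash
mkdir -p pics
cat > h.py <<'E'
import numpy as np, cv2
from rig import bot
def grab(n,f):
    d=bot.get_image(n); cv2.imwrite(f'pics/{f}.png',d['img'][:,:,::-1]); np.save(f'pics/{f}.npy',d,allow_pickle=True); return d
def load(f): return np.load(f'pics/{f}.npy',allow_pickle=True).item()
def ray(d,uv):
    K=np.array([[d['fx'],0,d['cx']],[0,d['fy'],d['cy']],[0,0,1.]])
    p=cv2.undistortPoints(np.array([[uv]],float),K,np.array(d['dist_coeffs'],float))[0,0]
    R=np.array(d['R']);t=np.array(d['t']); return -R.T@t, R.T@np.array([p[0],p[1],1])
def onz(d,uv,z):
    o,r=ray(d,uv); return o+r*(z-o[2])/r[2]
def proj(d,X):
    K=np.array([[d['fx'],0,d['cx']],[0,d['fy'],d['cy']],[0,0,1.]])
    return cv2.projectPoints(np.array([X],float),cv2.Rodrigues(np.array(d['R']))[0],np.array(d['t'],float),K,np.array(d['dist_coeffs'],float))[0].reshape(-1,2)[0]
def tri(d1,u1,d2,u2):
    o1,r1=ray(d1,u1);o2,r2=ray(d2,u2)
    A=np.stack([r1,-r2],1);s=np.linalg.lstsq(A,o2-o1,rcond=None)[0]
    a,b=o1+s[0]*r1,o2+s[1]*r2; return (a+b)/2,np.linalg.norm(a-b)
E
python3 -c "
from h import *
for n in('scene','top','wrist'):
    d=grab(n,n+'0'); print(n,-np.array(d['R']).T@d['t'])
print(bot.observe())"
```

```text
scene [ 1.09689665 -0.09837491  0.94000388]
top [0.43902288 0.00534843 0.91955736]
wrist [0.15282213 0.50665534 0.37268408]
{'time': 0.15, 'joints': array([ 1.14397896e+00,  2.38626752e-01, -1.40940466e-02,  1.31918510e+00,
       -6.03244953e-06,  1.57079242e+00]), 'joint_vel': array([ 1.30688096e-03, -4.74784760e-04,  1.56343874e-03, -1.05879870e-03,
       -7.19381482e-04,  8.45155225e-05]), 'tau': array([ 8.39889726e-04, -5.39078450e+01,  3.46597695e+01,  1.43888543e-02,
       -1.03326440e-05,  1.54268374e-06]), 'tool_pos': array([0.21721315, 0.47762407, 0.25582078]), 'tool_rot': array([-1.14552219e-04,  2.11790534e-01,  9.77314925e-01, -5.42836568e-04]), 'contact_force': array([-0.34996707, -0.23992995, -0.63229748]), 'wrist_torque': array([ 0.01385424, -0.00857464, -0.02003459]), 'finger_force': 0.0, 'gripper_width': 0.0853397283744519}
```

View pics/scene0.png

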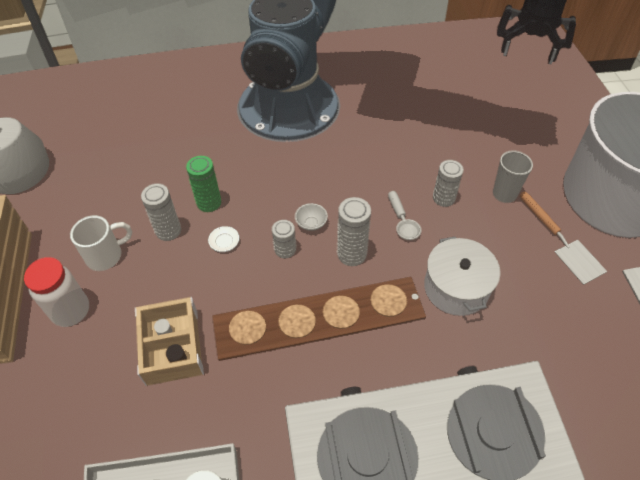

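View pics/top0.png

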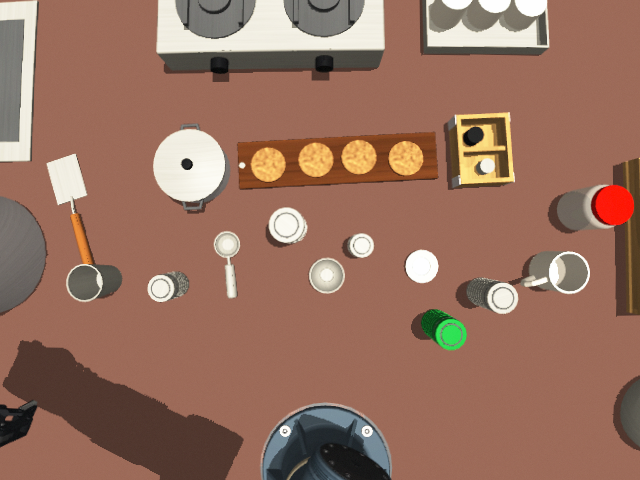

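The two views show the following.
- **Pot:** top (190,165), scene (462,275). The coasters run away from it: top (268,165), (316,160), (359,157), (406,158).
- **Could be taken for canisters (top px):** d (287,226), c (502,298), b (161,288), a (361,246), the green look-alike (450,333), the open grey cup (85,282), the mug (560,272), the red-lidded jar (610,205), the bowl (326,275) and the white dish (422,266).
- **Choice:** the ribbed, lidded grey ones, by size. I'll check them in one crop mosaic.

Run:
```python
from h import *
T=load('top0');S=load('scene0')
tops={'a':(361,246),'b':(161,288),'c':(502,298),'d':(287,226)}
sc={'a':(284,228),'b':(450,168),'c':(157,195),'d':(354,210)}
rows=[]
for d,P in((T,tops),(S,sc)):
    r=[]
    for k,(u,v) in P.items():
        c=cv2.resize(d['img'][v-24:v+24,u-24:u+24],(192,192),interpolation=cv2.INTER_CUBIC); r.append(c)
    rows.append(np.hstack(r))
cv2.imwrite('pics/mos.png',np.vstack(rows)[:,:,::-1])
def coast(d):
    h=cv2.cvtColor(d['img'],cv2.COLOR_RGB2HSV)
    m=cv2.inRange(h,(8,90,150),(22,255,255)); m=cv2.morphologyEx(m,cv2.MORPH_CLOSE,np.ones((5,5)))
    out=[]
    for c in cv2.findContours(m,cv2.RETR_EXTERNAL,2)[0]:
        if 400<cv2.contourArea(c)<2500:
            hc=cv2.convexHull(c); e=cv2.fitEllipse(hc); out.append((e[0],e[1]))
    return out
for n,d in(('T',T),('S',S)):
    for e in sorted(coast(d)): print(n,np.round(e[0],1),np.round(e[1],1),onz(d,e[0],.015).round(4))
```

```text
S [246.8 326.6] [32.7 37.2] [ 0.6056 -0.1583  0.015 ]
S [296.5 320.3] [32.7 36.6] [ 0.6084 -0.0667  0.015 ]
S [340.8 311.1] [32.1 36.6] [0.6036 0.0172 0.015 ]
S [388.3 299.5] [31.  36.2] [0.5949 0.1102 0.015 ]
```

View pics/mos.png

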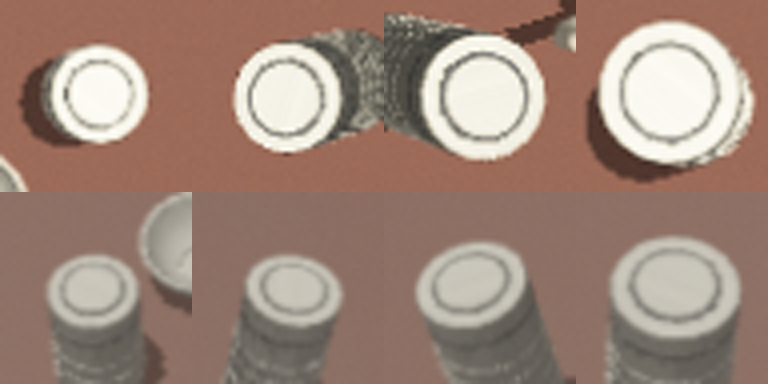

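The crops show four flat-lidded, ribbed grey canisters of rising size, left to right a, b, c, d, so the choice holds. Next I triangulate the lid centres and find the coasters in the top view.

Run:
```python
from h import *
T=load('top0');S=load('scene0')
t={'a':(361.4,245.1),'b':(160.4,287.9),'c':(502.6,297.6),'d':(285.9,224.6)}
s={'a':(282.9,227.9),'b':(451.1,167.9),'c':(154.6,193.6),'d':(354.4,208.9)}
H=dict(a=.072,b=.096,c=.120,d=.144)
for k in t:
    X,e=tri(T,t[k],S,s[k]); print(k,X.round(4),e.round(4),onz(T,t[k],H[k]).round(4),onz(S,s[k],H[k]).round(4))
h=cv2.cvtColor(T['img'],cv2.COLOR_RGB2HSV)
print(h[160,270],h[158,310],h[147,312],h[210,300])
m=cv2.inRange(h,(8,80,170),(24,255,255)); m[:,440:]=0
m=cv2.morphologyEx(m,cv2.MORPH_OPEN,np.ones((3,3)))
sc=[(388.3,299.5),(340.8,311.1),(296.5,320.3),(246.8,326.6)];E=[]
for c in cv2.findContours(m,cv2.RETR_EXTERNAL,2)[0]:
    if cv2.contourArea(c)>300: E.append(cv2.fitEllipse(cv2.convexHull(c)))
for e,u in zip(sorted(E),sc):
    X,r=tri(T,e[0],S,u); print(np.round(e[0],1),np.round(e[1],1),X.round(4),r.round(4),onz(T,e[0],.015).round(4))
o=bot.observe();from scipy.spatial.transform import Rotation as R
q=o['tool_rot'];print(R.from_quat([*q[1:],q[0]]).as_matrix().round(3))
print(proj(T,[.6,.25,0]),onz(T,(187,164),.091))
```

```text
a [ 0.4372 -0.0653  0.0737] 0.0006 [ 0.4372 -0.0652  0.072 ] [ 0.4358 -0.0655  0.072 ]
b [0.3622 0.2922 0.0974] 0.0001 [0.3621 0.2927 0.096 ] [0.361  0.2928 0.096 ]
c [ 0.347  -0.3016  0.1212] 0.0001 [ 0.3469 -0.302   0.12  ] [ 0.3459 -0.3019  0.12  ]
d [0.4716 0.0652 0.1455] 0.0006 [0.4717 0.0656 0.144 ] [0.4704 0.0653 0.144 ]
[ 19 149 246] [ 17 155 238] [ 16 158 234] [  8 110 158]
[ 79.8 238.6] [10.1 61. ] [0.5276 0.2493 0.1121] 0.3618 [0.4507 0.485  0.015 ]
[267.8 164.1] [34.2 34.9] [0.5955 0.0654 0.0045] 0.0931 [0.5952 0.1111 0.015 ]
[315.5 159.3] [34.3 35.2] [ 0.6044 -0.024   0.0062] 0.0846 [0.6041 0.0181 0.015 ]
[358.6 156.7] [34.1 35. ] [ 0.6084 -0.112   0.0152] 0.0925 [ 0.6087 -0.0656  0.015 ]
[[-0.91   0.414 -0.   ]
 [ 0.414  0.91  -0.001]
 [-0.    -0.001 -1.   ]]
[199.20130394 163.58720411] [0.58354605 0.24799586 0.091     ]
```

The heights agree within 2 mm of the text, and both views agree on the coasters. From the pot they are K1 (.595,.111), K2 (.604,.018), K3 (.609,-.066) and K4 (.606,-.158). I'll turn the tool so y points along world x, giving tool x = world y and z = down, then go to d.

>>> arm_command --series '[[[0,0,0],0.091,-1],[[0,0,0],0.091,-1],[[0,0,0],0.091,-1],[[0,0,0],0.091,-1],[[0,0,0],0.091,-1],[[0,0,0],0.091,-1],[[0,0,0],0.091,-1],[[0,0,0],0.091,-1],[[-0.9,0.55,0],0,-1],[[-0.9,0.55,0],0,-1],[[-0.9,0.55,0],0,-1],[[-0.9,0.55,0],0,-1]]' --squeeze 40

```text
time: 1.35
tool_pos: [0.2616, 0.4051, 0.256]
tool_rot: [0.0, 0.707, 0.707, -0.0]
contact_force: [-0.7, -0.3, 0.8]
gripper_width: 0.0854
finger_force: 0.0
```

>>> arm_command --series '[[[-0.95,0.58,0],0,-1],[[-0.95,0.58,0],0,-1],[[-0.95,0.58,0],0,-1],[[-0.95,0.58,0],0,-1],[[-0.95,0.58,0],0,-1],[[-0.95,0.58,0],0,-1],[[-0.95,0.58,0],0,-1],[[-0.95,0.58,0],0,-1],[[-0.95,0.58,0],0,-1],[[-0.95,0.58,0],0,-1],[[-0.95,0.58,0],0,-1],[[-0.95,0.58,0],0,-1]]'

```text
time: 2.55
tool_pos: [0.4009, 0.1771, 0.2562]
tool_rot: [-0.0, 0.707, 0.707, -0.0]
contact_force: [0.1, 0.5, 0.8]
gripper_width: 0.0852
finger_force: 0.0
```

>>> arm_command --series '[[[-0.93,0.59,0],0,-1],[[-0.93,0.59,0],0,-1],[[-0.93,0.59,0],0,-1],[[-0.93,0.59,0],0,-1],[[-0.93,0.59,0],0,-1],[[-0.93,0.59,0],0,-1],[[0,0,0],0,-1],[[0,0,0],0,-1]]'

```text
time: 3.35
tool_pos: [0.4713, 0.0662, 0.256]
tool_rot: [-0.0, 0.707, 0.707, -0.0]
contact_force: [0.3, -0.5, -0.0]
gripper_width: 0.0855
finger_force: 0.0
```

```bash
python3 -c "
from h import *
d=grab('wrist','w1');grab('top','t1')
print(-np.array(d['R']).T@d['t'],bot.observe()['tool_pos'],proj(d,[.4714,.0653,.144]))"
```

```text
[0.47205482 0.13695725 0.37294393] [0.47107169 0.06679535 0.25620391] [317.29895672 243.6160386 ]
```

View pics/w1.png

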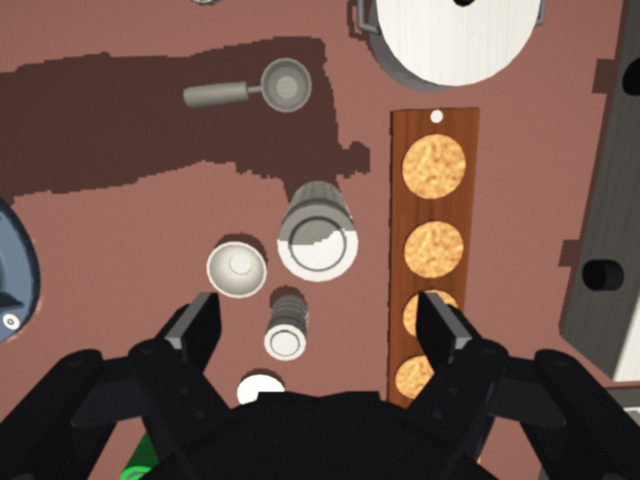

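The lid centre is at (317.5,242) against a predicted (317.3,243.6), so the estimate is good to under 1 mm. Going down on d and gripping.

>>> arm_command --series '[[[-0.07,0,0.97],0,-1],[[0,0,0.97],0,-1],[[0,0,0.97],0,-1],[[0,0,0.97],0,-1],[[0,0,0.97],0,-1],[[0,0,0.97],0,-1],[[0,0,0.97],0,-1],[[0,0,0],0,-1],[[0,0,0],0,1],[[0,0,0],0,1],[[0,0,0],0,1],[[0,0,0],0,1]]' --squeeze 40

```text
time: 4.65
tool_pos: [0.4719, 0.0652, 0.1218]
tool_rot: [0.0, 0.707, 0.707, 0.001]
contact_force: [-2.5, 0.3, 6.6]
gripper_width: 0.0581
finger_force: 42.6
```

>>> arm_command --series '[[[0,0,0],0,1],[[0,0,0],0,1],[[0,0,0],0,1],[[0,0,0],0,1],[[0,0,0],0,1]]'

```text
time: 5.15
tool_pos: [0.4719, 0.0652, 0.1218]
tool_rot: [0.0, 0.707, 0.707, 0.001]
contact_force: [-2.3, 0.1, 6.6]
gripper_width: 0.0582
finger_force: 42.6
```

>>> arm_command --series '[[[0,0,-0.7],0,1],[[0,0,-0.9],0,1],[[0,0,-0.9],0,1],[[0.25,0.68,0],0,1],[[0.25,0.68,0],0,1],[[0.25,0.68,0],0,1],[[0.25,0.68,0],0,1],[[0.25,0.68,0],0,1],[[0.25,0.68,0],0,1],[[0.25,0.68,0],0,1],[[0.25,0.68,0],0,1],[[0.28,0.72,0],0,1]]'

```text
time: 6.35
tool_pos: [0.5952, 0.1108, 0.1709]
tool_rot: [0.0, 0.707, 0.707, 0.0]
contact_force: [-0.1, -0.4, -1.8]
gripper_width: 0.0585
finger_force: 44.0
```

>>> arm_command --series '[[[0,0,0],0,1],[[0,0,0],0,1],[[0,0,0],0,1]]'

```text
time: 6.65
tool_pos: [0.594, 0.1104, 0.1706]
tool_rot: [-0.0, 0.707, 0.707, -0.0]
contact_force: [0.6, -0.7, -2.5]
gripper_width: 0.058
finger_force: 44.1
```

```bash
python3 -c "
from h import *
d=grab('scene','s2');w=grab('wrist','w2')
a=d['img'][150:380,190:530];b=w['img'][40:440,160:600]
im=np.hstack([cv2.resize(a,(400,300)),cv2.resize(b,(400,300))])
cv2.imwrite('pics/m2.png',im[:,:,::-1])
# K4 check by wrist w1 and top
W=load('w1')
def co(d,x0,x1):
  h=cv2.cvtColor(d['img'],cv2.COLOR_RGB2HSV);m=cv2.inRange(h,(8,80,170),(24,255,255));m[:,:x0]=0;m[:,x1:]=0
  m=cv2.morphologyEx(m,cv2.MORPH_OPEN,np.ones((3,3)))
  for c in cv2.findContours(m,cv2.RETR_EXTERNAL,2)[0]:
    if cv2.contourArea(c)>300:
      e=cv2.fitEllipse(cv2.convexHull(c));print(np.round(e[0],1),np.round(e[1],1),onz(d,e[0],.015).round(4))
co(load('t1'),240,440);print();co(W,390,480)
for k in [(.595,.1108,.015),(.6038,.0177,.015),(.6086,-.066,.015),(.6056,-.1583,.015)]: print(proj(load('t1'),k),proj(W,k))
"
```

```text
[318.5 158.4] [27.4 36. ] [0.6057 0.0121 0.015 ]
[405.6 157.8] [34.2 35. ] [ 0.6062 -0.157   0.015 ]
[358.6 156.6] [34.2 35.2] [ 0.6089 -0.0656  0.015 ]

[413.3 376.2] [32.1 45.2] [ 0.5948 -0.1549  0.015 ]
[412.7 315.5] [19.3 37.3] [ 0.5864 -0.0664  0.015 ]
[433.4 249.3] [54.7 61. ] [0.6031 0.018  0.015 ]
[433.6 166.2] [61.  66.9] [0.5946 0.1109 0.015 ]
[267.90712302 164.20418049] [433.90852729 166.25856145]
[315.67928973 159.41153046] [433.95104654 249.52331783]
[358.74135097 156.75558399] [430.95260652 315.07210643]
[406.24177132 158.14115543] [421.31013498 378.28465359]
```

View pics/m2.png

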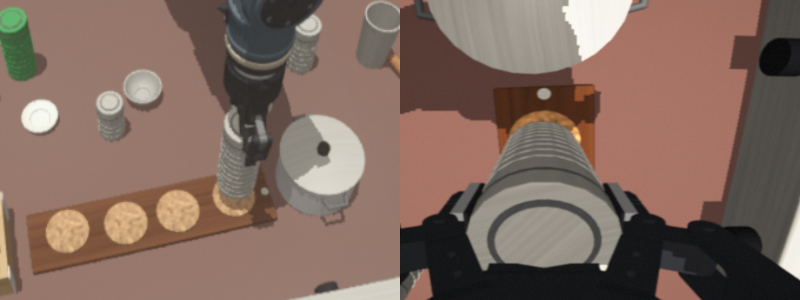

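The crops show d hanging upright above its coaster, with K1's rim visible around it. Lowering it.

>>> arm_command --series '[[[0.02,0.04,0.6],0,1],[[0,0,0.6],0,1],[[0,0,0.3],0,1],[[0,0,0.15],0,1],[[0,0,0],0,1],[[0,0,0],0,1]]'

```text
time: 7.35
tool_pos: [0.5955, 0.111, 0.1373]
tool_rot: [-0.0, 0.707, 0.707, -0.0]
contact_force: [-0.4, -0.0, -2.8]
gripper_width: 0.0579
finger_force: 44.2
```

>>> arm_command --series '[[[0,0,0.05],0,1],[[0,0,0],0,1],[[0,0,0],0,1]]'

```text
time: 7.65
tool_pos: [0.5956, 0.1111, 0.1369]
tool_rot: [0.0, 0.707, 0.707, 0.0]
contact_force: [-0.4, -1.2, 3.2]
gripper_width: 0.0578
finger_force: 44.5
```

>>> arm_command --series '[[[0,0,0],0,-1],[[0,0,0],0,-1],[[0,0,0],0,-1],[[0,0,0],0,-1],[[0,0,-0.9],0,-1],[[0,0,-1],0,-1],[[0,0,-1],0,-1],[[0,0,-1],0,-1]]'

```text
time: 8.45
tool_pos: [0.5954, 0.111, 0.2152]
tool_rot: [-0.0, 0.707, 0.707, -0.0]
contact_force: [0.6, 0.5, -0.5]
gripper_width: 0.0856
finger_force: 0.0
```

>>> arm_command --series '[[[0.7,-0.9,0],0,-1],[[0.7,-0.9,0],0,-1],[[0.7,-0.9,0],0,-1],[[0.7,-0.9,0],0,-1],[[0.7,-0.9,0],0,-1],[[0.7,-0.9,0],0,-1],[[0.7,-0.9,0],0,-1],[[0.7,-0.9,0],0,-1],[[0.7,-0.9,0],0,-1],[[0.7,-0.9,0],0,-1],[[0.7,-0.9,0],0,-1],[[0.7,-0.9,0],0,-1]]'

```text
time: 9.65
tool_pos: [0.3787, 0.2794, 0.2146]
tool_rot: [0.0, 0.707, 0.707, 0.0]
contact_force: [0.2, 0.8, -0.5]
gripper_width: 0.0852
finger_force: 0.0
```

>>> arm_command --series '[[[0.68,-0.89,0],0,-1],[[0,0,0],0,-1],[[0,0,0],0,-1],[[0,0,0],0,-1]]'

```text
time: 10.05
tool_pos: [0.3621, 0.2923, 0.2145]
tool_rot: [0.0, 0.707, 0.707, 0.0]
contact_force: [0.4, -0.3, 0.3]
gripper_width: 0.0852
finger_force: 0.0
```

```bash
cat >> h.py <<'E'
def lid(d,uv,r=60,thr=None):
    "lid centre near uv: bright low-saturation blob, ellipse fit"
    u,v=map(int,uv);h=cv2.cvtColor(d['img'],cv2.COLOR_RGB2HSV)
    m=cv2.inRange(h,(0,0,thr or 170),(180,60,255));m=cv2.morphologyEx(m,cv2.MORPH_CLOSE,np.ones((5,5)))
    k=np.zeros_like(m);cv2.circle(k,(u,v),r,255,-1);m&=k
    c=max(cv2.findContours(m,cv2.RETR_EXTERNAL,2)[0],key=cv2.contourArea);return cv2.fitEllipse(cv2.convexHull(c))
E
python3 -c "
from h import *
d=grab('wrist','w3');t=grab('top','t3')
o=bot.observe()['tool_pos'];p=proj(d,[.3618,.2926,.096]);print(o,p)
e=lid(d,p);print(e,onz(d,e[0],.096))
pt=proj(t,[.5956,.1111,.159]);e=lid(t,pt,30,200);print(pt,e,onz(t,e[0],.159))
a=t['img'][100:250,150:450];b=d['img']
cv2.imwrite('pics/m3.png',np.hstack([cv2.resize(a,(400,300)),cv2.resize(b,(400,300))])[:,:,::-1])"
```

```text
[0.3621855  0.29214897 0.21447316] [316.60268602 239.43438028]
((317.193603515625, 242.4306640625), (54.3007698059082, 65.38279724121094), 81.33160400390625) [0.36223413 0.29028562 0.096     ]
[257.58455215 148.92586747] ((257.7765197753906, 152.0523681640625), (38.24800109863281, 46.88963317871094), 82.81012725830078) [0.59040999 0.11075976 0.159     ]
```

View pics/m3.png

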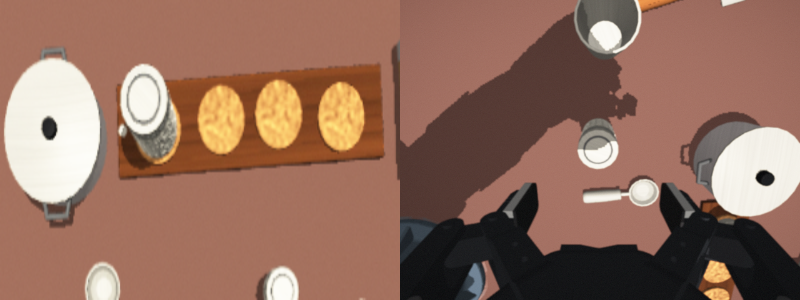

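d's lid is at top (258,149), exactly as predicted, so d is centred and upright. b's lid is at wrist (317,240), centred under the tool. Descend and grip.

>>> arm_command --series '[[[0,0,0.9],0,-1],[[0,0,0.9],0,-1],[[0,0,0.9],0,-1],[[0,0,0.9],0,-1],[[0,0,0.9],0,-1],[[0,0,0.9],0,-1],[[0,0,0.9],0,-1],[[0,0,0.8],0,-1],[[0,0,0],0,-1],[[0,0,0],0,1],[[0,0,0],0,1],[[0,0,0],0,1]]'

```text
time: 11.35
tool_pos: [0.3622, 0.2929, 0.0735]
tool_rot: [0.0, 0.707, 0.707, 0.001]
contact_force: [-0.6, -0.9, 4.8]
gripper_width: 0.0483
finger_force: 40.2
```

>>> arm_command --series '[[[0,0,0],0,1],[[0,0,0],0,1],[[0,0,0],0,1],[[0,0,0],0,1]]'

```text
time: 11.75
tool_pos: [0.3622, 0.2929, 0.0735]
tool_rot: [0.0, 0.707, 0.707, 0.001]
contact_force: [-1.5, -0.1, 6.9]
gripper_width: 0.0481
finger_force: 40.9
```

>>> arm_command --series '[[[0,0,-0.8],0,1],[[0,0,-1],0,1],[[0,0,-1],0,1],[[0,0,-1.0],0,1],[[-0.98,0.3,0],0,1],[[-0.98,0.3,0],0,1],[[-0.98,0.3,0],0,1],[[-0.98,0.3,0],0,1],[[-0.98,0.3,0],0,1],[[-0.98,0.3,0],0,1],[[-0.98,0.3,0],0,1],[[-0.98,0.3,0],0,1]]'

```text
time: 12.95
tool_pos: [0.4098, 0.135, 0.1488]
tool_rot: [0.0, 0.707, 0.707, 0.0]
contact_force: [-0.1, 0.2, -0.7]
gripper_width: 0.0477
finger_force: 41.6
```

>>> arm_command --series '[[[-0.91,0.89,0],0,1],[[-0.91,0.89,0],0,1],[[-0.91,0.89,0],0,1],[[-0.91,0.89,0],0,1],[[-0.91,0.89,0],0,1],[[-0.91,0.89,0],0,1],[[-0.91,0.89,0],0,1],[[-0.91,0.89,0],0,1],[[-0.91,0.89,0],0,1],[[-0.91,0.89,0],0,1],[[-0.91,0.89,0],0,1],[[-0.08,0.14,0],0,1]]'

```text
time: 14.15
tool_pos: [0.61, -0.0679, 0.1484]
tool_rot: [0.001, 0.708, 0.707, 0.0]
contact_force: [-0.7, 1.0, -1.0]
gripper_width: 0.0479
finger_force: 41.7
```

>>> arm_command --series '[[[0,0,0.9],0,1],[[0,0,0.9],0,1],[[0,0,0.5],0,1],[[0,0,0],0,1],[[0,0,0],0,1],[[0,0,0],0,1]]'

```text
time: 14.75
tool_pos: [0.6088, -0.0659, 0.1035]
tool_rot: [0.001, 0.707, 0.707, 0.0]
contact_force: [-0.7, -0.3, -1.2]
gripper_width: 0.0482
finger_force: 41.7
```

>>> arm_command --series '[[[0,0,0.4],0,1],[[0,0,0.3],0,1],[[0,0,0],0,1],[[0,0,0.06],0,1],[[0,0,0],0,1],[[0,0,0],0,1]]'

```text
time: 15.35
tool_pos: [0.6081, -0.0661, 0.0881]
tool_rot: [0.0, 0.707, 0.707, -0.0]
contact_force: [-3.9, 0.5, 10.4]
gripper_width: 0.0483
finger_force: 42.1
```

>>> arm_command --series '[[[0,0,-0.04],0,1],[[0,0,0],0,-1],[[0,0,0],0,-1],[[0,0,0],0,-1],[[0,0,0],0,-1],[[0,0,-0.9],0,-1],[[0,0,-1],0,-1],[[0,0,-1],0,-1],[[0,0,-1],0,-1],[[0,0,-1],0,-1],[[0,-0.9,0],0,-1],[[0,-0.9,0],0,-1]]'

```text
time: 16.55
tool_pos: [0.5725, -0.066, 0.1865]
tool_rot: [0.0, 0.707, 0.707, 0.0]
contact_force: [-0.7, 0.8, -0.3]
gripper_width: 0.0854
finger_force: 0.0
```

>>> arm_command --series '[[[0,-0.9,0],0,-1],[[0,-0.9,0],0,-1],[[0,-0.9,0],0,-1],[[0,-0.9,0],0,-1],[[0,-0.9,0],0,-1],[[0,-0.9,0],0,-1],[[0,-0.9,0],0,-1],[[0.03,-0.5,0],0,-1],[[0,0,0],0,-1],[[0,0,0],0,-1]]'

```text
time: 17.55
tool_pos: [0.4371, -0.0655, 0.1864]
tool_rot: [0.0, 0.707, 0.707, 0.0]
contact_force: [0.3, -1.0, 0.3]
gripper_width: 0.0852
finger_force: 0.0
```

```bash
python3 -c "
from h import *
d=grab('wrist','w4');t=grab('top','t4')
o=bot.observe()['tool_pos'];p=proj(d,[.437,-.0653,.072]);print(o,p)
print(proj(t,[.6085,-.066,.111]))
a=t['img'][100:250,150:450];b=d['img']
cv2.imwrite('pics/m4.png',np.hstack([cv2.resize(a,(400,300)),cv2.resize(b,(400,300))])[:,:,::-1])"
```

```text
[ 0.43726166 -0.06548997  0.18616698] [316.73342672 241.1799992 ]
[363.01245493 146.54489485]
```

View pics/m4.png

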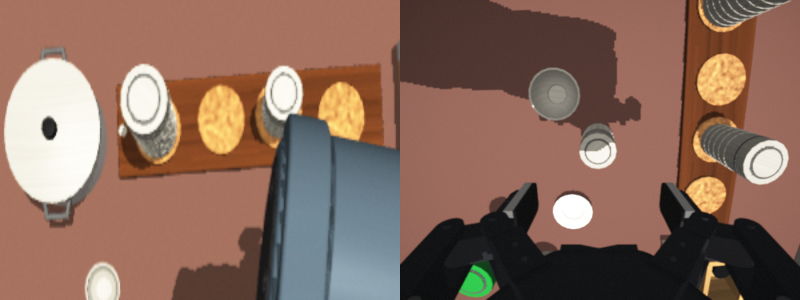

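b's lid is at top (363,146), as predicted. a's lid is at wrist (317,241), centred. Grip a.

>>> arm_command --series '[[[0,0,0.9],0,-1],[[0,0,0.9],0,-1],[[0,0,0.9],0,-1],[[0,0,0.9],0,-1],[[0,0,0.9],0,-1],[[0,0,0.9],0,-1],[[0,0,0.9],0,-1],[[0,0,0.6],0,-1],[[0,0,0],0,-1],[[0,0,0],0,1],[[0,0,0],0,1],[[0,0,0],0,1]]'

```text
time: 18.85
tool_pos: [0.4369, -0.0655, 0.0487]
tool_rot: [0.0, 0.707, 0.707, 0.0]
contact_force: [1.0, -0.1, 3.8]
gripper_width: 0.0441
finger_force: 5.1
```

>>> arm_command --series '[[[0,0,0],0,1],[[0,0,0],0,1],[[0,0,0],0,1],[[0,0,0],0,1]]'

```text
time: 19.25
tool_pos: [0.437, -0.0655, 0.0489]
tool_rot: [0.001, 0.707, 0.707, 0.0]
contact_force: [-0.9, 0.2, 6.0]
gripper_width: 0.0433
finger_force: 40.3
```

>>> arm_command --series '[[[0,0,-0.7],0,1],[[0,0,-0.9],0,1],[[0,0,-0.9],0,1],[[-0.51,0.94,0],0,1],[[-0.51,0.94,0],0,1],[[-0.51,0.94,0],0,1],[[-0.51,0.94,0],0,1],[[-0.51,0.94,0],0,1],[[-0.51,0.94,0],0,1],[[-0.51,0.94,0],0,1],[[-0.51,0.94,0],0,1],[[-0.52,0.94,0],0,1]]'

```text
time: 20.45
tool_pos: [0.6063, -0.1578, 0.0982]
tool_rot: [0.0, 0.707, 0.707, -0.0]
contact_force: [0.5, 0.1, -1.1]
gripper_width: 0.043
finger_force: 40.9
```

>>> arm_command --series '[[[0,0,0],0,1],[[0,0,0.6],0,1],[[0,0,0.5],0,1],[[0,0,0],0,1],[[0,0,0],0,1]]'

```text
time: 20.95
tool_pos: [0.6048, -0.157, 0.0756]
tool_rot: [-0.001, 0.707, 0.707, -0.0]
contact_force: [0.1, 0.3, -0.8]
gripper_width: 0.0435
finger_force: 40.9
```

Contact is expected at TCP z ≈ 0.0639. I also trim x by +1 mm.

>>> arm_command --series '[[[-0.02,0.05,0.3],0,1],[[0,0,0.26],0,1],[[0,0,0],0,1],[[0,0,0],0,1]]'

```text
time: 21.35
tool_pos: [0.6065, -0.1577, 0.0648]
tool_rot: [-0.0, 0.707, 0.707, -0.0]
contact_force: [0.9, -0.5, -1.3]
gripper_width: 0.0431
finger_force: 40.9
```

>>> arm_command --series '[[[0,0,0.05],0,1],[[0,0,0],0,1],[[0,0,0],0,-1],[[0,0,0],0,-1],[[0,0,0],0,-1],[[0,0,0],0,-1],[[0,0,-0.8],0,-1],[[0,0,-1],0,-1],[[0,0,-1],0,-1],[[0,0,-1],0,-1],[[0,0,-1],0,-1],[[0,0,-1],0,-1]]'

```text
time: 22.55
tool_pos: [0.6065, -0.1577, 0.1808]
tool_rot: [0.0, 0.707, 0.707, -0.0]
contact_force: [-0.1, 0.6, 0.1]
gripper_width: 0.0855
finger_force: 0.0
```

>>> arm_command --series '[[[0,0,-1],0,-1],[[0,0,-1],0,-1],[[-0.5,-0.9,0],0,-1],[[-0.5,-0.9,0],0,-1],[[-0.5,-0.9,0],0,-1],[[-0.5,-0.9,0],0,-1],[[-0.5,-0.9,0],0,-1],[[-0.5,-0.9,0],0,-1],[[-0.5,-0.9,0],0,-1],[[-0.5,-0.9,0],0,-1],[[-0.5,-0.9,0],0,-1],[[-0.5,-0.9,0],0,-1]]'

```text
time: 23.75
tool_pos: [0.4259, -0.2581, 0.22]
tool_rot: [0.0, 0.707, 0.707, -0.0]
contact_force: [0.3, -0.4, 1.2]
gripper_width: 0.0853
finger_force: 0.0
```

>>> arm_command --series '[[[-0.5,-0.9,-0.5],0,-1],[[-0.5,-0.9,0],0,-1],[[-0.5,-0.9,0],0,-1],[[-0.5,-0.9,0],0,-1],[[-0.2,-0.4,0],0,-1],[[0,0,0],0,-1],[[0,0,0],0,-1],[[0,0,0],0,-1]]'

```text
time: 24.55
tool_pos: [0.3473, -0.3016, 0.2299]
tool_rot: [0.0, 0.707, 0.707, 0.0]
contact_force: [-0.1, -1.0, -0.4]
gripper_width: 0.0853
finger_force: 0.0
```

```bash
python3 -c "
from h import *
d=grab('wrist','w5');t=grab('top','t5')
o=bot.observe()['tool_pos'];p=proj(d,[.3466,-.3018,.12]);print(o,p)
print(proj(t,[.606,-.1577,.087]))
a=t['img'][100:250,150:450];b=d['img']
cv2.imwrite('pics/m5.png',np.hstack([cv2.resize(a,(400,300)),cv2.resize(b,(400,300))])[:,:,::-1])"
```

```text
[ 0.34725914 -0.30156421  0.22983248] [315.96255887 243.52112302]
[413.06214311 150.56844705]
```

View pics/m5.png

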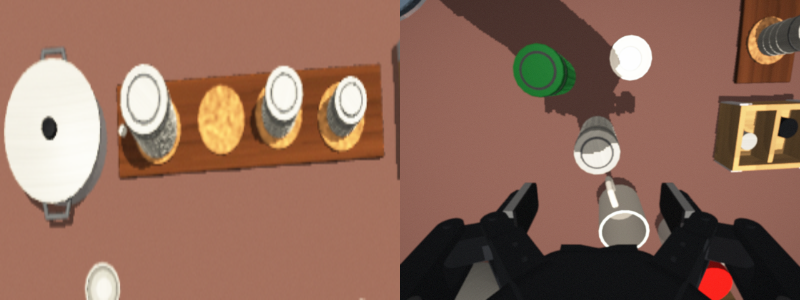

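a's lid is at top (412.5,150.5), as predicted. c's lid is at wrist (315,243), centred. The green look-alike and the mug are clear of the fingers. Grip c.

>>> arm_command --series '[[[0,0,0.84],0,-1],[[0,0,0.84],0,-1],[[0,0,0.84],0,-1],[[0,0,0.84],0,-1],[[0,0,0.84],0,-1],[[0,0,0.84],0,-1],[[0,0,0.84],0,-1],[[0,0,0.8],0,-1],[[0,0,0],0,-1],[[0,0,0],0,1],[[0,0,0],0,1],[[0,0,0],0,1]]'

```text
time: 25.85
tool_pos: [0.3472, -0.3023, 0.0973]
tool_rot: [0.001, 0.707, 0.707, -0.0]
contact_force: [-0.8, 0.6, 3.4]
gripper_width: 0.053
finger_force: 41.1
```

>>> arm_command --series '[[[0,0,0],0,1],[[0,0,0],0,1],[[0,0,0],0,1],[[0,0,0],0,1]]'

```text
time: 26.25
tool_pos: [0.3471, -0.3023, 0.0973]
tool_rot: [0.001, 0.707, 0.707, 0.0]
contact_force: [-1.0, 0.7, 5.5]
gripper_width: 0.0529
finger_force: 41.4
```

>>> arm_command --series '[[[0,0,-0.8],0,1],[[0,0,-1],0,1],[[0,0,-1],0,1],[[0,0,-1.0],0,1],[[0,0.95,0],0,1],[[0,0.95,0],0,1],[[0,0.95,0],0,1],[[0,0.95,0],0,1],[[0,0.95,0],0,1],[[0.98,0.1,0],0,1],[[0.98,0.1,0],0,1],[[0.98,0.1,0],0,1]]'

```text
time: 27.45
tool_pos: [0.4477, -0.2424, 0.1723]
tool_rot: [-0.0, 0.707, 0.707, -0.0]
contact_force: [-0.4, 0.1, -2.1]
gripper_width: 0.0527
finger_force: 42.5
```

>>> arm_command --series '[[[0.98,0.1,0],0,1],[[0.98,0.1,0],0,1],[[0.98,0.1,0],0,1],[[0.98,0.1,0],0,1],[[0.98,0.1,0],0,1],[[0.98,0.1,0],0,1],[[0.98,0.1,0],0,1],[[0.98,0.1,0],0,1],[[0.98,0.1,0],0,1],[[0.98,0.1,0],0,1],[[0.98,0.1,0],0,1],[[0.98,0.1,0],0,1]]'

```text
time: 28.65
tool_pos: [0.4715, -0.007, 0.1726]
tool_rot: [0.0, 0.707, 0.707, 0.0]
contact_force: [0.3, -0.2, -2.0]
gripper_width: 0.0532
finger_force: 42.5
```

>>> arm_command --series '[[[0.64,0.4,0],0,1],[[0.64,0.4,0],0,1],[[0,0.7,0],0,1],[[0,0.8,0],0,1],[[0,0.8,0],0,1],[[0,0.8,0],0,1],[[0,0.8,0],0,1],[[0,0.8,0],0,1],[[0,0.8,0],0,1],[[0,0.25,0],0,1],[[0,0,0],0,1],[[0,0,0],0,1]]'

```text
time: 29.85
tool_pos: [0.602, 0.0178, 0.172]
tool_rot: [-0.0, 0.707, 0.707, -0.0]
contact_force: [0.8, -0.0, -1.4]
gripper_width: 0.053
finger_force: 42.6
```

>>> arm_command --series '[[[0,0.07,0.8],0,1],[[0,0,0.8],0,1],[[0,0,0.7],0,1],[[0,0,0.4],0,1],[[0,0,0.2],0,1],[[0,0,0],0,1],[[0,0,0],0,1]]'

```text
time: 30.55
tool_pos: [0.6041, 0.0178, 0.1149]
tool_rot: [0.0, 0.707, 0.707, 0.0]
contact_force: [0.6, 0.3, -0.4]
gripper_width: 0.0528
finger_force: 42.6
```

>>> arm_command --series '[[[0,0,0.08],0,1],[[0,0,0.0],0,1],[[0,0,0],0,1]]'

```text
time: 30.85
tool_pos: [0.604, 0.0178, 0.1129]
tool_rot: [0.0, 0.707, 0.707, 0.0]
contact_force: [-0.1, 0.3, -0.6]
gripper_width: 0.0527
finger_force: 42.6
```

>>> arm_command --series '[[[0,0,0.04],0,1],[[0,0,0.0],0,1],[[0,0,0],0,1]]'

```text
time: 31.15
tool_pos: [0.6041, 0.0178, 0.1124]
tool_rot: [0.0, 0.707, 0.707, 0.0]
contact_force: [-1.3, 1.1, 4.3]
gripper_width: 0.0532
finger_force: 42.9
```

Contact. Releasing, rising and backing away.

>>> arm_command --series '[[[0,0,0],0,-1],[[0,0,0],0,-1],[[0,0,0],0,-1],[[0,0,0],0,-1],[[0,0,-0.8],0,-1],[[0,0,-1],0,-1],[[0,0,-1],0,-1],[[0,0,-1],0,-1],[[0,0,-1],0,-1],[[0,0,-1],0,-1],[[0,-0.9,0],0,-1],[[0,-0.9,0],0,-1]]'

```text
time: 32.35
tool_pos: [0.568, 0.0178, 0.2283]
tool_rot: [0.0, 0.707, 0.707, 0.0]
contact_force: [-0.1, -0.5, 0.1]
gripper_width: 0.0856
finger_force: 0.0
```

>>> arm_command --series '[[[0,-0.9,0],0,-1],[[0,-0.9,0],0,-1],[[0,-0.9,0],0,-1],[[0,-0.9,0],0,-1],[[0,-0.9,0],0,-1],[[0,-0.9,0],0,-1],[[0,-0.9,0],0,-1],[[0,-0.9,0],0,-1],[[0,0,0],0,-1],[[0,0,0],0,-1]]'

```text
time: 33.35
tool_pos: [0.4243, 0.0178, 0.2282]
tool_rot: [0.0, 0.707, 0.707, 0.0]
contact_force: [0.6, 0.1, 0.4]
gripper_width: 0.0854
finger_force: 0.0
```

```bash
python3 -c "
from h import *
d=grab('scene','s6');t=grab('top','t6')
for X in [(.595,.1108,.159),(.6039,.0178,.135),(.6087,-.066,.111),(.606,-.1577,.087)]: print(proj(t,X),proj(d,X))
a=t['img'][100:250,150:450];b=d['img'][200:380,200:440]
cv2.imwrite('pics/m6.png',np.hstack([cv2.resize(a,(400,300)),cv2.resize(b,(400,300))])[:,:,::-1])"
```

```text
[257.76479543 149.28578614] [396.5063936  256.54102577]
[314.61426568 146.53681601] [342.71981762 276.85602303]
[363.01143603 146.43115784] [294.50001048 293.99172091]
[413.06214311 150.56844705] [242.38693074 307.57527294]
```

View pics/m6.png

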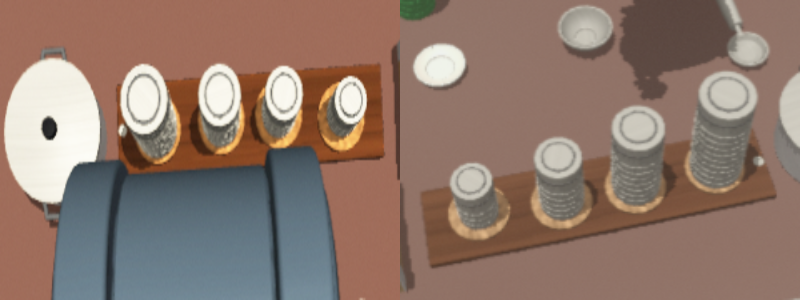

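All four canisters stand upright, descending from the pot. Their lids match the predicted pixels: d (396,256), c (343,277) and b (295,294), with a at (244,309), about 2 mm off at most. Handing in.

```bash
python3 -c "
from rig import bot
print(bot.close_job())"
```

```text
the job is handed in; nothing more can be done
None
```

The four canisters stand upright on the coasters, tallest next to the pot and shortest farthest from it, each within about 2 mm of its coaster's centre by the last pictures; the job is handed in at about 33 s of the 106 s allowed, with no verdict returned.

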